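# Draw the parts tray onto its spring stop and stow the turquoise

## Task

Hook a fingertip behind the far lip of the red parts tray and gently draw it towards you along its runner until it presses firmly into the spring stop, then let go so it stays resting against the stop. Then pick up the chunk of turquoise and put it in the tray's empty near compartment. Do not strain or tip the tray, keep the agate slice in its compartment, and leave the other things on the bench where they are.

Things in the scene. Friction and masses are not known exactly. Their poses are not given: they have to be found in the camera images.
- runner: Two low aluminium rails (300 mm long, 8 mm thick, 14 mm high, inner faces 114 mm apart) fixed to the bench. Origin on the bench midway between them; +x along the rails away from the robot, y across, z up. Rails span x -100 to +200 mm. The tray starts with its origin at x +75 to +105 mm and is drawn along -x.
- spring_stop: Grey housing of the spring stop, 100 x 60 x 52 mm (x, y, z), fixed at the near end of the runner. Its origin and axes are those of the runner; the housing's centre is 165 mm to -x of it, its open mouth (32 mm wide) 115 mm to -x. A hidden sprung plunger inside meets the tray's nose. When let go, friction keeps the tray resting against the plunger, slightly sprung back.
- stop_zone (a point): Also at the runner's origin: the middle of where the tray's origin is when its nose reaches the plunger. The plunger's depth differs each time and is not reported: contact begins with the tray's origin anywhere from x +17.5 to -17.5 mm. Find it by feel: the spring adds 2 N per mm, solid after 7.5 mm. Firmly home means pressed with 5 N or more (over the tray's sliding friction) for at least 0.3 s.
- tray: Red open parts tray, 160 (x) x 110 (y) mm, walls 42 mm high, 4 mm thick, floor 5 mm, 0.5 to 0.7 kg, loose between the rails (2 mm play each side). Origin under its centre; x along the runner away from the robot, z up. A black nose 18 mm wide sticks out 60 mm at its near end, towards the stop. Sliding it takes about 2 to 5 N (varies). More than 20 N from the robot on tray or lip cracks it.
- tray_lip: The tray's far lip: brighter red strip on the far wall's outside, 6 mm thick (x), 110 wide (y), 22 high. Origin at the middle of its inner face: 80 mm in x from the tray's origin, 31 mm above the tray's underside; its outer (far) face is 6 mm further in x, its top 11 mm above. Axes as the tray. The bench behind is free. Brittle: not to be pinched, only hooked.
- tray_near (a point): Middle of the floor of the tray's empty near compartment (102 x 102 mm inside), on the floor's upper side: x -25 mm, z +5 mm from the tray's origin. A divider 30 mm high at the tray's x +28 mm parts it from the far compartment, which holds the agate slice.
- turquoise_mid (a point): Chunk of turquoise matrix, blue-green with brown veins, 44 (x) x 34 (y) x 38 (z) mm, 0.14 kg, standing on the bench to the left or right of the runner. This point is its centre, 19 mm above its underside; grasp it across y.
- loupe: Black aluminium folding loupe, about 67 x 34 x 23 mm, beside the runner on the side without the turquoise. Origin under the lens. Bystander.
- dop_stick: Wooden dop stick lying on the bench left of the runner's far end, 117 mm long (x), 16 mm thick. Origin under the middle of its shaft. Bystander.
- brown_rock: Dull brown rock, 50 x 42 x 34 mm, right of the runner's far end. Origin under its centre. Bystander.
- agate_slice: Orange agate slice, 28 x 50 x 10 mm, loose in the tray's far compartment, riding with it. Origin under its centre.
There are look-alikes about, which are no part of the job. Of the things that look like the agate_slice, the middle-sized one is meant. What is shaped like the part that bears turquoise_mid but orange is not meant.

How it is judged:
By the outcome, as a careful person would: the job done as asked, in the order asked, and still so for the second after the job is handed in, with the robot touching nothing.
It also fails if it takes over 64 s, if anything falls off the work surface, if the arm or the gripper's body presses on something with over 40 N, if the wrist force passes 120 N, or if a joint passes its speed limit or range.

## Robot

A 6-joint arm with a two-finger parallel gripper is mounted at the origin on the work surface. World frame = base frame: x ahead of the robot, y to its left, z up, the work surface at z = 0. Lengths are in m, angles in rad, forces in N, time in s.
With the tool pointing down it reaches from about 0.4 to 0.825 m from the base axis. Payload 7 kg.
Tool frame: the origin (TCP) lies at the very end of the fingers, on their centre line; the grasp point (between the pads) lies 19 mm behind it (arm.pinch_z is the z of the grasp point in the tool frame, in m); z points along the fingers, y is the direction in which the jaws open and shut (so a half turn about z gives the same grasp; the last joint's range is limited). The gripper opens to 88 mm and grips with 3 to 60 N. Pads are 19 mm wide; open, the fingers measure 130 mm over their backs; the gripper's body (78 mm by 193 mm) begins 47 mm behind the grasp point.
Start: joints at [1.438, 0.359, 0.012, 0, -1.224, -0.288], TCP at [0.276, 0.616, 0.227] pointing down, gripper open.
Joint ranges: [-3.07, 3.07], [-1.43, 2.12], [-1.02, 1.25], [-3.03, 1.67], [-3.05, -0], [-3.03, 3.03]. Speed limits (rad/s): [2.39, 2.39, 3.01, 3.14, 3.14, 3.14].

## Interface

Orientations are given as [roll, pitch, yaw] about the fixed x, y, z axes, in that order (R = Rz(yaw) Ry(pitch) Rx(roll)).
In Python, from station import arm gives the robot as it stands.
- The arm moves only by the tool drive_tool, never from a script. Its argument "targets" is a list of rows, each a list of 6 numbers: the shift along the world's x, y, z in units of 0.04 m (1.0 is 0.04 m), then the turn, a rotation vector about the world's x, y, z in units of 6 degrees (1.0 is 6 degrees). In form: [[x, y, z, wx, wy, wz], ...]. A call has 1 to 5 rows; each row shifts and turns the commanded pose from where the row before left it; what a row does not reach is not made up. A row lasts 1/8 s, in which the tool goes at most 62.5 mm and 10.7 degrees, less where a joint would pass 70% of its speed; a pose out of reach is approached as far as the arm can. A call with a number of a shift or a turn outside -1 to 1 is refused whole. A call with a gripper value outside its range is refused whole. "claw" is the opening, from 0 (shut) to 1 (fully open), set as the call begins (left out, the last holds). The fingers move at their own pace and stop on an object; "newtons" is the grip in N (left out, the last holds). Time passes only in rows, so rows that do not move let the fingers close. It gives the time, the measured TCP pose, the force and the opening at its end, in the units of the state.
- arm.get_state(): the state, without advancing time (a new reading comes with each control period).
- arm.grab_frame(name): name is "side" or "top" or "wrist"; returns (picture, depth): 384x512x3 uint8, red, green, blue; 384x512 float32, m along the optical axis (not along the pixel's ray), 0 where there is no reading.
- arm.get_calibration(name): a dict with "mtx" (3x3 intrinsics, pixels), "dist_coeffs" ([k1, k2, p1, p2, k3] as OpenCV has them; the pictures are not rectified), "origin" and "rotation" of the camera in the world. Camera axes: x right, y up, looking along -z (the intrinsics and any distortion apply to the point x, -y, -z); pixel columns grow to the right and rows downward; lengths in m; the calibration is good to about 2 mm. A picture is of the moment at which its call begins: read the wrist's pose just before it. get_calibration takes no time and is no camera call; for the wrist camera it gives the pose at the moment of the call.
- arm.job_done(): hands the job in, once; it reports no verdict.
Trained networks look in the newest picture that a camera, given by its name, has taken for a name from the list of things; names that differ only in an ending like _2 or _b are one class to them, and where a whole thing is asked for, a point or a joint stands for the part that bears it (a point fixed in the world has none). Each returns a list of dicts, best first, with "score" (0 to 1); they miss things now and then, are a little off and sometimes report something else, mostly with a low value. They report only what shows in the picture. A call takes as long as a camera call. They do not tell look-alikes from the thing itself.
- arm.search_frame(target, camera): "point" ([x, y, z] in m, in the coordinates of the camera as it stood for that picture, good to about 4 mm: the middle of the surface that is visible of it).
- arm.cut_out(target, camera): "pixels" (384x512 bool, what is visible of it).
- arm.landmark_of(target, camera): "point" ([x, y, z] in m, in the coordinates of the camera as it stood for that picture, good to about 4 mm: a listed point, or the origin of a listed thing).
The state is a dict: "t": time; "q": joint angles; "qd": joint speeds; "joint_efforts": joint torques, N m; "eef_pos": TCP position; "ee_rot": TCP orientation; "force": force on the tool from outside, world axes, zero at the start; "moment": the same for the moment, N m; "width": finger opening in m.
Only numpy, scipy, OpenCV 4.12 (cv2) and the standard library are available. Lean on these libraries where they do the work, as an engineer would, in place of code of your own. Each camera call takes 0.05 s, during which the arm holds its last target. There are 200 camera calls.

## Working session

There is one attempt and no reset: what is moved stays moved. The work goes in short steps, Python scripts to look and compute and a tool call to move; the robot and the scene stay as the last step left them, time stands still between calls to the robot, and variables do not carry over. Pictures are saved under pics/ and viewed, about 8 in all and at most 12, crops included, and the job is handed in when it is done.

Besides the shell and the picture viewer there is one more tool, called as name([rows], argument=value, ...), one row to a line, values as JSON. drive_tool: Moves the arm, as the interface text tells. Shifts and turns lie within -1 to 1; 1 stands for 0.04 m of shift or 6 degrees of turn. Its arguments: {"type":"object","properties":{"targets":{"type":"array"},"claw":{"type":"number"},"newtons":{"type":"number"}},"required":["targets"]}

```bash
ls; mkdir -p pics; cat > h.py <<'E'
import numpy as np, cv2
from station import arm
def w(cam,p,c=None):
    c=c or arm.get_calibration(cam); return np.array(c["origin"])+np.array(c["rotation"])@np.array(p)
def save(img,n): cv2.imwrite("pics/"+n,cv2.cvtColor(np.ascontiguousarray(img),cv2.COLOR_RGB2BGR))
def world(cam,u,v,d,c=None):
    c=c or arm.get_calibration(cam)
    p=cv2.undistortPoints(np.array([[[u,v]]],float),np.array(c["mtx"]),np.array(c["dist_coeffs"]))[0,0]
    return w(cam,[p[0]*d,-p[1]*d,-d],c)
def pix(cam,P,c=None):
    c=c or arm.get_calibration(cam); q=np.array(c["rotation"]).T@(np.array(P)-np.array(c["origin"]))
    return cv2.projectPoints(np.array([[q[0],-q[1],-q[2]]]),np.zeros(3),np.zeros(3),np.array(c["mtx"]),np.array(c["dist_coeffs"]))[0].ravel()
E
python3 - <<'E'
from h import *
s=arm.get_state();print(s)
for c in ["top","side"]:
    im,d=arm.grab_frame(c);save(im,c+"0.png");np.save(c+"0d.npy",d)
    for n in ["runner","spring_stop","tray","tray_lip","tray_near","turquoise_mid","loupe","dop_stick","brown_rock","agate_slice","stop_zone"]:
        for r in arm.landmark_of(n,c):
            P=w(c,r["point"]);print(c,n,round(r["score"],2),P.round(3),pix(c,P).round())
E
```

```text
pics
{'t': 0.0, 'q': array([ 1.43808988e+00,  3.59393305e-01,  1.10634638e-02, -3.31451301e-04,
       -1.22410416e+00, -2.88108159e-01]), 'qd': array([ 8.99987867e-06,  1.01901551e-03, -1.60232883e-04,  1.54924960e-03,
       -6.78506422e-04,  1.18134103e-03]), 'joint_efforts': array([ 7.74443815e-04, -5.82715023e+01,  2.93069440e+01,  6.99770004e+00,
        7.04184640e-03, -1.57168733e-04]), 'eef_pos': array([0.27556685, 0.61565478, 0.22562391]), 'ee_rot': array([ 3.13993394e+00, -1.66625672e-04, -4.20927344e-01]), 'force': array([-0.61176633, -0.08675297, -0.62893289]), 'moment': array([0.02249791, 0.00718902, 0.05198934]), 'width': 0.08736732776041141}Traceback (most recent call last):
  File "<stdin>", line 7, in <module>
  File "h.py", line 12, in pix
    return cv2.projectPoints(np.array([[q[0],-q[1],-q[2]]]),np.zeros(3),np.zeros(3),np.array(c["mtx"]),np.array(c["dist_coeffs"]))[0].ravel()
                                        ~^^^
IndexError: invalid index to scalar variable.
```

```bash
python3 - <<'E'
from h import *
print(arm.get_calibration("top"));print(arm.get_calibration("wrist"))
print(arm.landmark_of("tray","top"))
E
```

```text
{'mtx': array([[451.47331404,   0.        , 253.88764264],
       [  0.        , 451.47331404, 196.67477892],
       [  0.        ,   0.        ,   1.        ]]), 'dist_coeffs': array([-0.02316001,  0.        ,  0.        ,  0.        ,  0.        ]), 'origin': array([0.43752773, 0.01325713, 0.94889181]), 'rotation': array([ 0.15242152,  0.02092681, -1.56383725])}
{'mtx': array([[283.40723352,   0.        , 256.22307789],
       [  0.        , 283.40723352, 185.43899626],
       [  0.        ,   0.        ,   1.        ]]), 'dist_coeffs': array([0.00818198, 0.        , 0.        , 0.        , 0.        ]), 'origin': array([0.33567463, 0.58948247, 0.38405018]), 'rotation': array([-2.51770654e-01, -1.22597182e-03, -1.99186157e+00])}
[{'point': [0.1131, -0.0049, -0.9633], 'score': 0.86}]
```

```bash
sed -i 's/^from station import arm/from station import arm\nfrom scipy.spatial.transform import Rotation\nRm=lambda c: Rotation.from_euler("xyz",c["rotation"]).as_matrix()/; s/np.array(c\["rotation"\])/Rm(c)/g' h.py
python3 - <<'E'
from h import *
for c in ["top","side"]:
    im,d=arm.grab_frame(c);save(im,c+"0.png");np.save(c+"0d.npy",d)
    for n in ["runner","spring_stop","tray","tray_lip","tray_near","turquoise_mid","loupe","dop_stick","brown_rock","agate_slice","stop_zone"]:
        for r in arm.landmark_of(n,c):
            P=w(c,r["point"]);print(c,n,round(r["score"],2),P.round(3),pix(c,P).round())
a=cv2.imread("pics/top0.png");b=cv2.imread("pics/side0.png")
cv2.imwrite("pics/top0b.png",cv2.resize(a,(800,600)))
cv2.imwrite("pics/side0b.png",cv2.resize(b,(800,600)))
E
```

```text
top tray 0.59 [ 0.581 -0.078 -0.004] [307. 198.]
top tray_lip 0.64 [0.518 0.121 0.023] [211. 226.]
top tray_lip 0.48 [ 0.657 -0.09   0.033] [314. 159.]
top tray_near 0.6 [ 0.553 -0.078  0.003] [307. 211.]
top turquoise_mid 0.94 [0.413 0.072 0.022] [234. 278.]
top turquoise_mid 0.89 [0.514 0.117 0.024] [213. 228.]
top turquoise_mid 0.74 [ 0.634 -0.068  0.005] [302. 173.]
top loupe 0.65 [ 0.48  -0.251 -0.002] [390. 246.]
top dop_stick 0.56 [ 0.686  0.096 -0.003] [226. 150.]
top dop_stick 0.3 [ 0.658 -0.087  0.033] [312. 159.]
top brown_rock 0.66 [ 0.629 -0.27  -0.001] [396. 176.]
top agate_slice 0.81 [ 0.635 -0.066  0.005] [301. 172.]
top agate_slice 0.61 [ 0.765 -0.061  0.001] [298. 114.]
top stop_zone 0.55 [ 0.685  0.097 -0.003] [225. 151.]
side tray 0.96 [ 0.581 -0.083 -0.001] [261. 258.]
side tray_lip 0.47 [ 0.656 -0.086  0.025] [303. 249.]
side tray_near 0.76 [ 0.558 -0.077  0.003] [249. 254.]
side turquoise_mid 0.73 [0.51  0.12  0.018] [229. 187.]
side turquoise_mid 0.65 [0.411 0.073 0.019] [180. 198.]
side loupe 0.64 [ 0.479 -0.245  0.003] [194. 330.]
side dop_stick 0.69 [ 0.679  0.096 -0.002] [306. 202.]
side brown_rock 0.66 [ 0.625 -0.273  0.   ] [292. 349.]
side agate_slice 0.95 [ 0.759 -0.056 -0.001] [356. 250.]
side agate_slice 0.53 [ 0.631 -0.065  0.003] [288. 250.]
```

View pics/top0b.png

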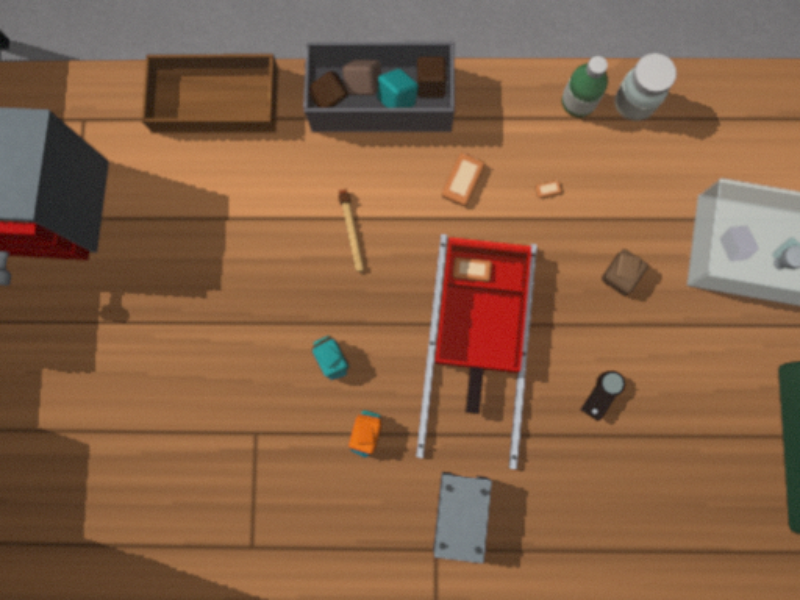

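View pics/side0b.png

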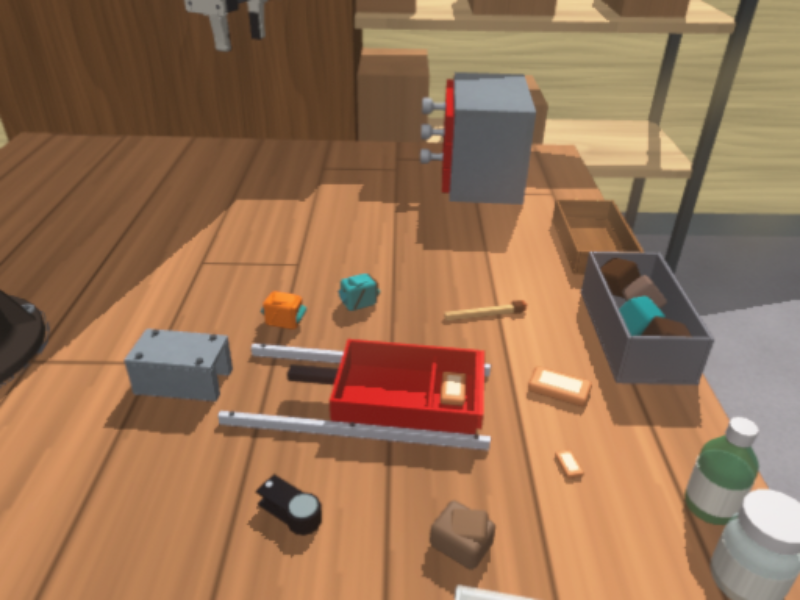

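```bash
python3 - <<'E'
from h import *
c=arm.get_calibration("top");R=Rm(c);o=np.array(c["origin"])
def plane(u,v,z):
    a=world("top",u,v,1.0,c)-o; return o+a*(z-o[2])/a[2]
k=512/800
for n,u,v in [("Lf",444,237),("Ln",421,457),("Rf",532.5,246),("Rn",514,466)]: print(n,plane(u*k,v*k,.014).round(4))
im=cv2.cvtColor(cv2.imread("pics/top0.png"),cv2.COLOR_BGR2RGB);d=np.load("top0d.npy")
def cloud(m):
    v,u=np.nonzero(m&(d>0));return np.array([world("top",a,b,d[b,a],c) for a,b in zip(u,v)])
hsv=cv2.cvtColor(im,cv2.COLOR_RGB2HSV)
# rails : greyish in region
m=(hsv[...,1]<70)&(hsv[...,2]>110);m[:150]=0;m[300:]=0;m[:,:262]=0;m[:,348:]=0
P=cloud(m); print(len(P));
for s in (1,-1):
    yc=-0.08
    Q=P[(P[:,2]<.03)]
    # split by side of line through centers
    side=(Q[:,1]-(-.085+ (Q[:,0]-.56)*-.08))*s>0; Q=Q[side]
    l=cv2.fitLine(Q[:,:2].astype(np.float32),cv2.DIST_HUBER,0,.01,.01).ravel();print("rail",s,len(Q),l,np.degrees(np.arctan2(l[1],l[0])),Q[:,0].min(),Q[:,0].max(),np.median(Q[:,2]))
t=(hsv[...,0]>75)&(hsv[...,0]<100)&(hsv[...,1]>100);t[:205]=0;t[250:]=0;t[:,:190]=0;t[:,230:]=0
P=cloud(t);print("turq",len(P),P.mean(0),P[:,2].max());T=P[P[:,2]>.03];print(len(T),T.mean(0),cv2.minAreaRect(T[:,:2].astype(np.float32)*1000),cv2.minAreaRect(P[:,:2].astype(np.float32)*1000))
r=(hsv[...,0]<6)|(hsv[...,0]>174);r&=(hsv[...,1]>180);r[:140]=0;r[245:]=0;r[:,:270]=0;r[:,:]&=True;r[:,350:]=0
P=cloud(r);T=P[P[:,2]>.032];print("trayrim",len(T),T[:,2].max(),cv2.minAreaRect(T[:,:2].astype(np.float32)*1000))
h=P[P[:,2]<.02]
cv2.imwrite("pics/crop.png",np.hstack([cv2.resize(cv2.imread("pics/top0.png")[190:310,190:270],(400,600),interpolation=cv2.INTER_CUBIC),cv2.resize(cv2.imread("pics/side0.png")[150:240,150:210+0+0],(400,600),interpolation=cv2.INTER_CUBIC)*0+cv2.resize(cv2.imread("pics/top0.png")[140:220,270:350],(400,600),interpolation=cv2.INTER_CUBIC)]))
E
```

```text
Lf [ 0.678  -0.0299  0.014 ]
Ln [0.3844 0.0009 0.014 ]
Rf [ 0.6658 -0.1497  0.014 ]
Rn [ 0.3738 -0.1195  0.014 ]
1171
rail 1 677 [ 0.9936725  -0.11231623  0.56120217 -0.01600379] -6.4488535 0.38465889906440376 0.6820984728705872 0.01305092520156459
rail -1 494 [ 0.99283665 -0.11947954  0.504483   -0.13245486] -6.8620663 0.37126996826453385 0.6699458200866483 0.013069478384421851
turq 352 [0.51013655 0.1193476  0.0369778 ] 0.04498234060209838
316 [0.5118154  0.12014854 0.03848624] ((513.924072265625, 121.37265014648438), (45.87537384033203, 30.6949405670166), 27.389570236206055) ((512.9942626953125, 120.8994140625), (54.58705139160156, 30.701406478881836), 27.19475555419922)
trayrim 687 0.045480340409017495 ((583.6932983398438, -79.20712280273438), (108.70854949951172, 167.04849243164062), 83.6456069946289)
```

View pics/crop.png

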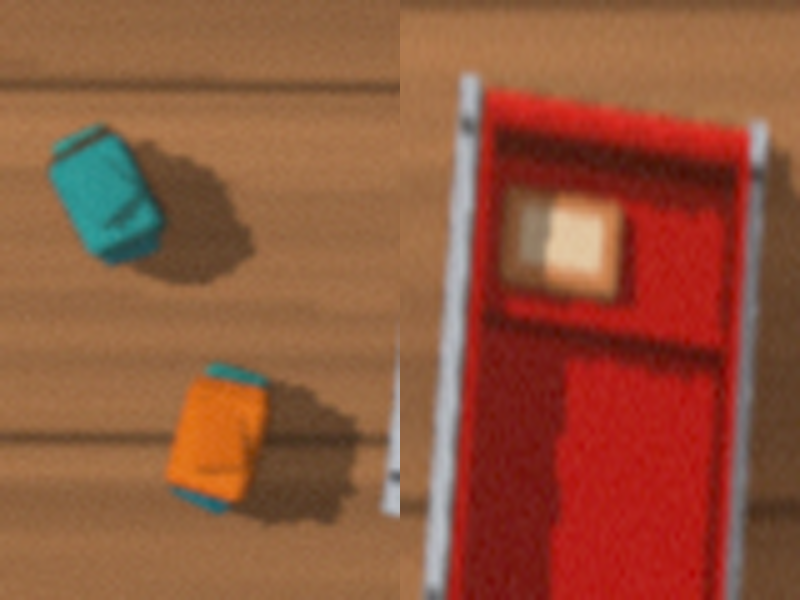

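Turquoise (211,228) is the target; the orange lump (234,278) and the turquoise lump in the grey bin are look-alikes. The agate in the tray (301,172) is the middle-sized one, with the others at (298,114) and about (351,121). The crop confirms these choices. Next I'll move above the area behind the lip.

drive_tool([
  [0.4,-1,0,0,0,0.15],
  [0.4,-1,0,0,0,0.15],
  [0.4,-1,0,0,0,0.15],
  [0.4,-1,0,0,0,0.15],
  [0.4,-1,0,0,0,0.15],
], claw=0, newtons=20)

```text
t: 2.02
eef_pos: [0.3561, 0.4148, 0.2268]
ee_rot: [-3.141, -0.0, -0.342]
force: [0.9, -0.2, -0.1]
width: 0.0431
```

drive_tool([
  [0.4,-1,0,0,0,0.15],
  [0.4,-1,0,0,0,0.15],
  [0.4,-1,0,0,0,0.15],
  [0.5,-1,0,0,0,0.15],
  [0.5,-1,0,0,0,0.15],
])

```text
t: 2.65
eef_pos: [0.4442, 0.2149, 0.227]
ee_rot: [-3.141, -0.0, -0.263]
force: [1.6, 1.2, -0.5]
width: 0.0005
```

drive_tool([
  [0.5,-1,0,0,0,0.15],
  [0.5,-1,0,0,0,0.15],
  [0.5,-1,0,0,0,0.15],
  [0.5,-1,0,0,0,0.15],
  [0.5,-1,0,0,0,0.15],
])

```text
t: 3.28
eef_pos: [0.5443, 0.0147, 0.2268]
ee_rot: [-3.141, -0.001, -0.185]
force: [0.4, 0.8, -0.2]
width: 0.0003
```

drive_tool([
  [0.95,-0.67,0,0,0,0.18],
  [0.95,-0.67,0,0,0,0.18],
  [0.95,-0.67,0,0,0,0.18],
  [0.95,-0.67,0,0,0,0.18],
  [0,0,-1,0,0,0],
])

```text
t: 3.9
eef_pos: [0.6997, -0.0933, 0.1881]
ee_rot: [-3.142, -0.006, -0.111]
force: [-0.2, 1.8, -1.8]
width: 0.0002
```

drive_tool([
  [0,0,-1,0,0,0],
  [0,0,-1,0,0,0],
  [0,0,-0.8,0,0,0],
  [0,0,-0.4,0,0,0],
  [0,0,0,0,0,0],
])

```text
t: 4.53
eef_pos: [0.6953, -0.0912, 0.0577]
ee_rot: [3.141, 0.002, -0.11]
force: [-0.4, 0.5, 0.3]
width: 0.0004
```

```bash
python3 - <<'E'
from h import *
im,d=arm.grab_frame("side");im2,_=arm.grab_frame("wrist")
save(np.hstack([cv2.resize(im[170:300,230:400],(440,336)),cv2.resize(im2,(360,336))]),"lip1.png")
print(arm.get_state()["eef_pos"],arm.get_state()["force"])
E
```

```text
[ 0.69671947 -0.09111103  0.05992924] [0.21520994 0.36083517 0.84156332]
```

View pics/lip1.png

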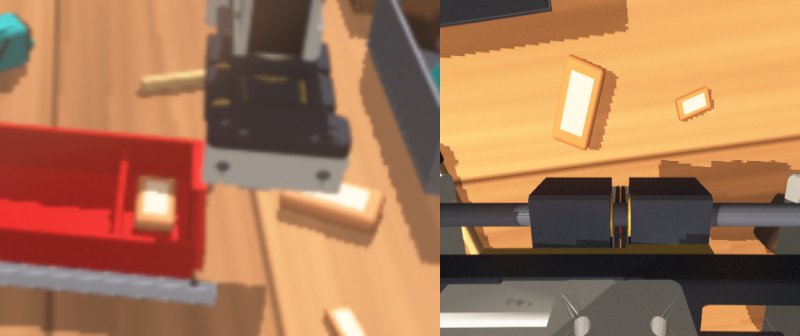

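Side view: the fingers are beyond the tray's far wall with free bench behind. I'll descend and approach slowly.

drive_tool([
  [0,0,-0.6,0,0,0],
  [0,0,-0.55,0,0,0],
  [-0.1,0.01,0,0,0,0],
  [-0.1,0.01,0,0,0,0],
  [0,0,0,0,0,0],
])

```text
t: 5.25
eef_pos: [0.6884, -0.0902, 0.0144]
ee_rot: [-3.141, -0.002, -0.109]
force: [-0.2, 0.4, 0.0]
width: 0.0006
```

drive_tool([
  [-0.08,0.01,0,0,0,0],
  [-0.08,0.01,0,0,0,0],
  [-0.08,0.01,0,0,0,0],
])

```text
t: 5.62
eef_pos: [0.6779, -0.0891, 0.0127]
ee_rot: [-3.142, -0.0, -0.11]
force: [0.1, -0.0, -0.3]
width: 0.0006
```

drive_tool([
  [-0.07,0.01,0,0,0,0],
  [-0.07,0.01,0,0,0,0],
])

```text
t: 5.88
eef_pos: [0.6731, -0.0882, 0.0127]
ee_rot: [-3.141, -0.001, -0.11]
force: [1.9, -0.3, -2.3]
width: 0.0005
```

drive_tool([
  [-0.07,0.01,0,0,0,0],
  [-0.07,0.01,0,0,0,0],
])

```text
t: 6.12
eef_pos: [0.6671, -0.0875, 0.0127]
ee_rot: [-3.142, -0.001, -0.11]
force: [3.5, -0.3, -0.4]
width: 0.0007
```

drive_tool([
  [-0.09,0.01,0,0,0,0],
  [-0.1,0.011,0,0,0,0],
  [-0.1,0.011,0,0,0,0],
  [-0.1,0.011,0,0,0,0],
  [-0.1,0.011,0,0,0,0],
])

```text
t: 6.75
eef_pos: [0.6472, -0.0853, 0.0127]
ee_rot: [-3.142, -0.0, -0.11]
force: [3.6, -0.2, -0.5]
width: 0.0006
```

drive_tool([
  [-0.1,0.011,0,0,0,0],
  [-0.1,0.011,0,0,0,0],
  [-0.1,0.011,0,0,0,0],
  [-0.1,0.011,0,0,0,0],
  [-0.1,0.011,0,0,0,0],
])

```text
t: 7.38
eef_pos: [0.6272, -0.0831, 0.0126]
ee_rot: [-3.142, -0.0, -0.11]
force: [4.2, -0.1, 0.5]
width: 0.0006
```

drive_tool([
  [-0.1,0.011,0,0,0,0],
  [-0.1,0.011,0,0,0,0],
  [-0.1,0.011,0,0,0,0],
  [-0.1,0.011,0,0,0,0],
])

```text
t: 7.88
eef_pos: [0.6112, -0.0813, 0.0126]
ee_rot: [-3.142, -0.0, -0.11]
force: [3.8, -0.4, -0.4]
width: 0.0003
```

Sliding friction is about 3.8 N. I'll go slower and watch the force.

drive_tool([
  [-0.08,0.009,0,0,0,0],
  [-0.07,0.008,0,0,0,0],
  [-0.05,0.006,0,0,0,0],
  [-0.05,0.006,0,0,0,0],
])

```text
t: 8.38
eef_pos: [0.6014, -0.0802, 0.0126]
ee_rot: [-3.142, -0.0, -0.11]
force: [3.7, -0.4, 0.1]
width: 0.0002
```

drive_tool([
  [-0.05,0.006,0,0,0,0],
  [-0.05,0.006,0,0,0,0],
])

```text
t: 8.62
eef_pos: [0.5973, -0.0798, 0.0126]
ee_rot: [-3.142, -0.0, -0.11]
force: [3.7, -0.4, 0.5]
width: 0.0004
```

drive_tool([
  [-0.05,0.006,0,0,0,0],
])

```text
t: 8.75
eef_pos: [0.5953, -0.0795, 0.0126]
ee_rot: [-3.142, -0.0, -0.11]
force: [3.8, -0.3, 1.5]
width: 0.0005
```

drive_tool([
  [-0.04,0.0045,0,0,0,0],
  [-0.04,0.0045,0,0,0,0],
  [-0.04,0.0045,0,0,0,0],
  [-0.03,0.0035,0,0,0,0],
])

```text
t: 9.25
eef_pos: [0.5893, -0.0788, 0.0126]
ee_rot: [-3.142, -0.0, -0.11]
force: [4.1, -0.6, 0.6]
width: 0.0007
```

drive_tool([
  [-0.04,0.0045,0,0,0,0],
  [-0.03,0.0035,0,0,0,0],
  [-0.03,0.0035,0,0,0,0],
])

```text
t: 9.62
eef_pos: [0.5854, -0.0784, 0.0126]
ee_rot: [-3.142, -0.0, -0.11]
force: [4.8, -0.9, 2.1]
width: 0.0002
```

drive_tool([
  [-0.025,0.003,0,0,0,0],
  [-0.025,0.003,0,0,0,0],
])

```text
t: 9.88
eef_pos: [0.5834, -0.0781, 0.0126]
ee_rot: [-3.142, -0.0, -0.11]
force: [4.0, -0.7, 1.0]
width: 0.0007
```

drive_tool([
  [-0.03,0.0035,0,0,0,0],
  [-0.03,0.0035,0,0,0,0],
  [-0.03,0.0035,0,0,0,0],
])

```text
t: 10.25
eef_pos: [0.5798, -0.0777, 0.0126]
ee_rot: [-3.142, -0.0, -0.11]
force: [4.6, -1.0, 2.4]
width: 0.0005
```

drive_tool([
  [-0.03,0.0035,0,0,0,0],
  [-0.03,0.0035,0,0,0,0],
  [-0.03,0.0035,0,0,0,0],
])

```text
t: 10.62
eef_pos: [0.5769, -0.0772, 0.0126]
ee_rot: [-3.141, -0.002, -0.11]
force: [7.6, -2.0, -1.0]
width: 0.0006
```

drive_tool([
  [-0.02,0.002,0,0,0,0],
  [-0.02,0.002,0,0,0,0],
])

```text
t: 10.88
eef_pos: [0.5759, -0.077, 0.0127]
ee_rot: [-3.141, -0.002, -0.109]
force: [9.4, -0.5, -2.6]
width: 0.0003
```

drive_tool([
  [-0.02,0.002,0,0,0,0],
  [-0.02,0.002,0,0,0,0],
])

```text
t: 11.12
eef_pos: [0.5749, -0.0767, 0.0128]
ee_rot: [-3.141, -0.003, -0.109]
force: [10.4, -1.6, -2.5]
width: 0.0006
```

drive_tool([
  [-0.02,0.002,0,0,0,0],
  [-0.01,0.001,0,0,0,0],
])

```text
t: 11.38
eef_pos: [0.574, -0.0766, 0.0129]
ee_rot: [-3.141, -0.004, -0.109]
force: [11.5, -1.5, -2.9]
width: 0.0004
```

drive_tool([
  [0,0,0,0,0,0],
  [0,0,0,0,0,0],
  [0,0,0,0,0,0],
  [0,0,0,0,0,0],
])

```text
t: 11.88
eef_pos: [0.5741, -0.0765, 0.0129]
ee_rot: [-3.141, -0.004, -0.109]
force: [10.6, -1.2, -3.6]
width: 0.0007
```

drive_tool([
  [-0.02,0.002,0,0,0,0],
  [-0.01,0.001,0,0,0,0],
  [0,0,0,0,0,0],
  [0,0,0,0,0,0],
  [0,0,0,0,0,0],
])

```text
t: 12.5
eef_pos: [0.5733, -0.0764, 0.013]
ee_rot: [-3.141, -0.005, -0.109]
force: [11.2, -1.3, -3.7]
width: 0.0007
```

drive_tool([
  [0.03,-0.003,0,0,0,0],
  [0.04,-0.005,0,0,0,0],
  [0.06,-0.007,0,0,0,0],
  [0.15,-0.017,0,0,0,0],
  [0.3,-0.034,0,0,0,0],
])

```text
t: 13.12
eef_pos: [0.5924, -0.0796, 0.0118]
ee_rot: [3.141, 0.003, -0.11]
force: [0.1, 0.7, -0.4]
width: 0.0003
```

drive_tool([
  [0,0,0.5,0,0,0],
  [0,0,0.9,0,0,0],
  [0,0,1,0,0,0],
  [0,0,1,0,0,0],
  [0,0.2,1,0,0,0],
])

```text
t: 13.75
eef_pos: [0.5933, -0.0718, 0.1894]
ee_rot: [3.141, 0.002, -0.111]
force: [0.8, -0.3, 0.4]
width: 0.0004
```

drive_tool([
  [-0.66,0.86,0,0,0,1],
  [-0.66,0.86,0,0,0,1],
  [-0.66,0.86,0,0,0,1],
  [-0.66,0.86,0,0,0,1],
  [-0.66,0.86,0,0,0,1],
], claw=1)

```text
t: 14.38
eef_pos: [0.4606, 0.1013, 0.1883]
ee_rot: [3.142, 0.002, 0.417]
force: [0.8, -0.9, 0.0]
width: 0.0447
```

drive_tool([
  [0,0,0,0,0,0.6],
  [0,0,0,0,0,0],
])

```text
t: 14.62
eef_pos: [0.4614, 0.1009, 0.1885]
ee_rot: [-3.142, 0.001, 0.477]
force: [-0.1, -0.3, -0.1]
width: 0.0651
```

```bash
python3 - <<'E'
from h import *
print(arm.get_state()["eef_pos"],arm.get_state()["ee_rot"])
c=arm.get_calibration("wrist")
im,d=arm.grab_frame("wrist")
for n in ["turquoise_mid","tray","tray_near","agate_slice"]:
    for r in arm.landmark_of(n,"wrist"): P=w("wrist",r["point"],c);print(n,round(r["score"],2),P.round(3),pix("wrist",P,c).round())
hsv=cv2.cvtColor(im,cv2.COLOR_RGB2HSV)
t=(hsv[...,0]>75)&(hsv[...,0]<100)&(hsv[...,1]>100)
v,u=np.nonzero(t&(d>0));P=np.array([world("wrist",a,b,d[b,a],c) for a,b in zip(u,v)])
P=P[(np.hypot(P[:,0]-.513,P[:,1]-.121)<.05)]
T=P[P[:,2]>.034];print(len(P),len(T),P[:,2].max(),cv2.minAreaRect(T[:,:2].astype(np.float32)*1000),cv2.minAreaRect(P[:,:2].astype(np.float32)*1000))
it,dt=arm.grab_frame("top")
for n in ["tray","tray_near","agate_slice"]:
    for r in arm.landmark_of(n,"top"): print("top",n,round(r["score"],2),w("top",r["point"]).round(3))
c=arm.get_calibration("top");h=cv2.cvtColor(it,cv2.COLOR_RGB2HSV)
r=((h[...,0]<6)|(h[...,0]>174))&(h[...,1]>180);r[:140]=0;r[310:]=0;r[:,:255]=0;r[:,350:]=0
v,u=np.nonzero(r&(dt>0));P=np.array([world("top",a,b,dt[b,a],c) for a,b in zip(u,v)])
T=P[(P[:,2]>.032)&(P[:,2]<.06)];print("trayrim",len(T),T[:,2].max(),cv2.minAreaRect(T[:,:2].astype(np.float32)*1000))
save(np.hstack([cv2.resize(im,(400,300)),cv2.resize(it,(400,300))]),"t1.png")
E
```

```text
[0.46143183 0.10091781 0.18850511] [-3.14154282e+00  9.34316523e-04  4.77147220e-01]
turquoise_mid 0.77 [0.413 0.079 0.021] [255. 214.]
turquoise_mid 0.56 [0.51  0.126 0.02 ] [257. 123.]
tray 0.82 [ 0.483 -0.07  -0.001] [382. 212.]
tray_near 0.93 [ 0.455 -0.065  0.004] [369. 230.]
agate_slice 0.62 [ 0.534 -0.054  0.001] [395. 173.]
1373 1195 0.045144802266788464 ((510.1092529296875, 122.69837951660156), (41.0718994140625, 32.615028381347656), 27.33393096923828) ((511.6986083984375, 123.70417022705078), (57.22178649902344, 32.48872756958008), 28.13106918334961)
top tray 0.65 [ 0.484 -0.065 -0.004]
top tray_near 0.9 [ 0.453 -0.068  0.005]
top agate_slice 0.89 [ 0.535 -0.058  0.004]
top agate_slice 0.6 [ 0.752 -0.174  0.002]
top agate_slice 0.38 [ 0.685  0.096 -0.001]
trayrim 655 0.0461411605376858 ((484.611328125, -68.00519561767578), (108.1985092163086, 166.30633544921875), 83.54914093017578)
```

View pics/t1.png

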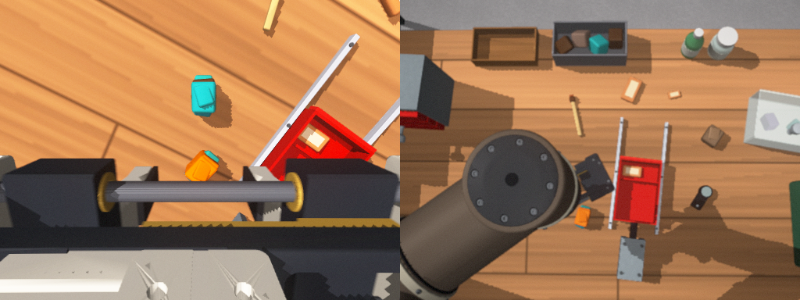

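drive_tool([
  [0.62,0.26,0,0,0,0],
  [0.62,0.26,0,0,0,0],
  [0,0,-0.9,0,0,0],
  [0,0,-1,0,0,0],
  [0,0,-1,0,0,0],
])

```text
t: 15.7
eef_pos: [0.5115, 0.1213, 0.0715]
ee_rot: [-3.142, -0.001, 0.476]
force: [-0.1, 0.2, 0.4]
width: 0.0875
```

drive_tool([
  [0,0,-0.7,0,0,0],
  [0,0,-0.5,0,0,0],
  [0,0,-0.35,0,0,0],
  [0,0,0,0,0,0],
])

```text
t: 16.2
eef_pos: [0.5109, 0.121, 0.0098]
ee_rot: [3.141, 0.002, 0.476]
force: [0.9, 0.8, -0.4]
width: 0.0877
```

drive_tool([
  [0,0,-0.1,0,0,0],
  [0,0,0,0,0,0],
  [0,0,0,0,0,0],
  [0,0,0,0,0,0],
  [0,0,0,0,0,0],
], claw=0, newtons=20)

```text
t: 16.82
eef_pos: [0.5114, 0.1215, 0.0068]
ee_rot: [-3.142, -0.0, 0.477]
force: [-0.4, 0.1, -0.5]
width: 0.0428
```

drive_tool([
  [0,0,0,0,0,0],
  [0,0,0,0,0,0],
  [0,0,0.4,0,0,0],
  [0,0,0.8,0,0,0],
  [0,0,0.8,0,0,0],
])

```text
t: 17.45
eef_pos: [0.5109, 0.1212, 0.087]
ee_rot: [3.142, 0.001, 0.477]
force: [0.7, -0.1, -1.8]
width: 0.0343
```

drive_tool([
  [0,0,0.8,0,0,0],
  [0,0,0.4,0,0,0],
  [0,0,0,0,0,0],
])

```text
t: 17.82
eef_pos: [0.5118, 0.1218, 0.1355]
ee_rot: [-3.141, -0.002, 0.477]
force: [-0.2, 0.1, -2.2]
width: 0.0339
```

drive_tool([
  [-0.23,-0.78,0,0,0,-0.94],
  [-0.23,-0.78,0,0,0,-0.94],
  [-0.23,-0.78,0,0,0,-0.94],
  [-0.23,-0.78,0,0,0,-0.94],
  [-0.23,-0.78,0,0,0,-0.94],
])

```text
t: 18.45
eef_pos: [0.4641, -0.0357, 0.1332]
ee_rot: [3.141, 0.002, -0.019]
force: [0.7, 1.0, -1.2]
width: 0.0341
```

drive_tool([
  [-0.23,-0.78,0,0,0,-0.9],
  [0,0,0,0,0,0],
  [0,0,0,0,0,0],
])

```text
t: 18.82
eef_pos: [0.4558, -0.0658, 0.1338]
ee_rot: [3.141, 0.001, -0.11]
force: [0.0, -0.3, -1.3]
width: 0.0339
```

```bash
python3 - <<'E'
from h import *
print(arm.get_state()["eef_pos"],arm.get_state()["ee_rot"],arm.get_state()["width"])
im,d=arm.grab_frame("side")
for n in ["tray","tray_near","turquoise_mid"]:
    for r in arm.landmark_of(n,"side"): print(n,round(r["score"],2),w("side",r["point"]).round(3))
save(cv2.resize(im[120:320,80:347],(800,600)),"p1.png")
E
```

```text
[ 0.45582594 -0.06582801  0.13380986] [ 3.14132089e+00  1.06317086e-03 -1.09672638e-01] 0.033927011482871916
tray 0.68 [ 0.482 -0.068 -0.001]
tray_near 0.73 [ 0.457 -0.064  0.005]
turquoise_mid 0.6 [ 0.455 -0.071  0.146]
turquoise_mid 0.51 [0.411 0.074 0.015]
```

View pics/p1.png

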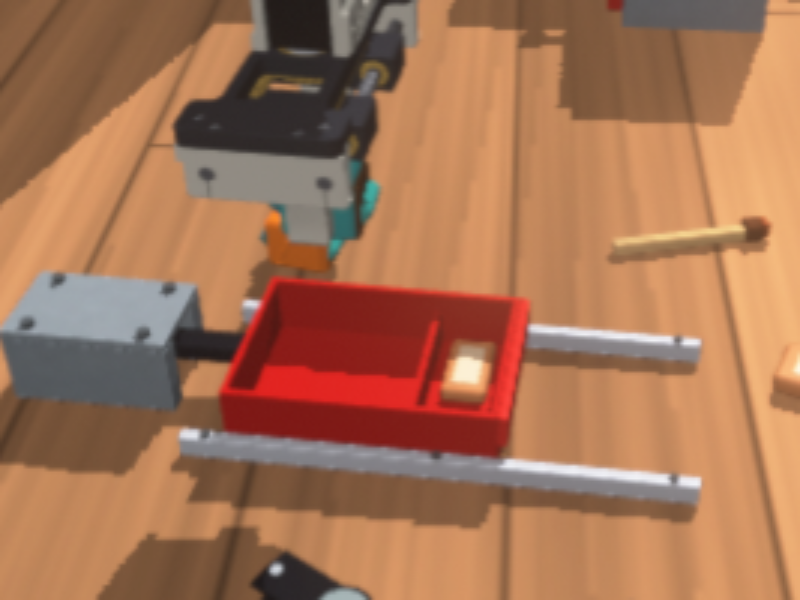

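Nose is in the stop's mouth, the agate is in its compartment, and the turquoise is held above the near compartment. Lowering now.

drive_tool([
  [0.02,0.02,-0.9,0,0,0],
  [0,0,-0.9,0,0,0],
  [0,0,-0.6,0,0,0],
  [0,0,-0.3,0,0,0],
  [0,0,-0.15,0,0,0],
])

```text
t: 19.65
eef_pos: [0.4571, -0.0647, 0.0203]
ee_rot: [3.141, 0.0, -0.109]
force: [-0.2, -0.7, -0.8]
width: 0.0337
```

drive_tool([
  [0,0,-0.05,0,0,0],
  [0,0,-0.04,0,0,0],
  [0,0,0,0,0,0],
])

```text
t: 20.02
eef_pos: [0.4573, -0.0649, 0.0174]
ee_rot: [-3.141, -0.001, -0.11]
force: [0.4, -0.2, -1.9]
width: 0.034
```

Still hanging (about -1.5 N). I'll lower in small steps.

drive_tool([
  [0,0,-0.05,0,0,0],
  [0,0,-0.04,0,0,0],
  [0,0,0,0,0,0],
])

```text
t: 20.4
eef_pos: [0.4568, -0.065, 0.0133]
ee_rot: [3.142, 0.0, -0.11]
force: [-0.3, 0.2, -2.0]
width: 0.0338
```

drive_tool([
  [0,0,-0.03,0,0,0],
  [0,0,0,0,0,0],
])

```text
t: 20.65
eef_pos: [0.4569, -0.065, 0.0121]
ee_rot: [3.142, 0.0, -0.11]
force: [0.2, -0.2, -1.3]
width: 0.0335
```

Within about 0.5 mm of the floor, so I'll release here.

drive_tool([
  [0,0,0,0,0,0],
  [0,0,0,0,0,0],
  [0,0,0,0,0,0],
  [0,0,0,0,0,0],
], claw=0.52)

```text
t: 21.15
eef_pos: [0.457, -0.065, 0.0122]
ee_rot: [-3.142, -0.0, -0.11]
force: [0.4, 0.7, 0.4]
width: 0.0453
```

drive_tool([
  [0,0,0.2,0,0,0],
  [0,0,0.5,0,0,0],
  [0,0,1,0,0,0],
  [0,0,1,0,0,0],
  [0,0,1,0,0,0],
])

```text
t: 21.78
eef_pos: [0.4567, -0.065, 0.1621]
ee_rot: [-3.141, -0.001, -0.11]
force: [0.9, -0.1, -0.6]
width: 0.0456
```

drive_tool([
  [0,0.8,0.3,0,0,0],
  [0,1,0,0,0,0],
  [0,1,0,0,0,0],
  [0,1,0,0,0,0],
  [0,1,0,0,0,0],
])

```text
t: 22.4
eef_pos: [0.4567, 0.1283, 0.1729]
ee_rot: [-3.141, -0.001, -0.11]
force: [0.3, 0.3, 0.0]
width: 0.0455
```

```bash
python3 - <<'E'
from h import *
s=arm.get_state();print(s["t"],s["eef_pos"],s["force"])
for c in ["top","side"]:
    im,d=arm.grab_frame(c)
    for n in ["tray","tray_near","turquoise_mid","agate_slice","loupe","dop_stick","brown_rock"]:
        for r in arm.landmark_of(n,c): print(c,n,round(r["score"],2),w(c,r["point"]).round(3))
    save(cv2.resize(im,(400,300)) if c=="top" else im,c+"f.png")
    if c=="top": a=im
save(np.hstack([cv2.resize(a[130:330,220:420],(400,400)),cv2.resize(im[130:330,90:340],(400,400))]),"f.png")
E
```

```text
22.4 [0.45671083 0.12826663 0.17292301] [0.27682237 0.25284718 0.01536887]
top tray 0.74 [ 0.479 -0.069 -0.005]
top tray_near 0.78 [ 0.455 -0.065  0.006]
top turquoise_mid 0.69 [ 0.465 -0.065  0.024]
top turquoise_mid 0.48 [0.413 0.071 0.022]
top turquoise_mid 0.2 [ 0.48  -0.069 -0.005]
top agate_slice 0.88 [ 0.76  -0.059  0.003]
top agate_slice 0.82 [ 0.533 -0.056  0.005]
top loupe 0.73 [ 0.486 -0.25   0.001]
top dop_stick 0.49 [ 0.683  0.101 -0.002]
top brown_rock 0.74 [ 0.627 -0.272 -0.005]
side tray 0.55 [ 0.483 -0.069 -0.   ]
side tray_near 0.85 [ 0.459 -0.063  0.002]
side turquoise_mid 0.7 [ 0.456 -0.066  0.021]
side turquoise_mid 0.55 [0.409 0.072 0.018]
side agate_slice 0.7 [ 0.761 -0.057 -0.004]
side agate_slice 0.57 [ 0.531 -0.053  0.005]
side agate_slice 0.56 [ 0.749 -0.174  0.001]
side loupe 0.76 [ 0.479 -0.246  0.002]
side dop_stick 0.6 [ 0.678  0.099 -0.002]
side brown_rock 0.59 [ 0.626 -0.272  0.005]
side brown_rock 0.56 [ 0.456 -0.067  0.022]
```

View pics/f.png

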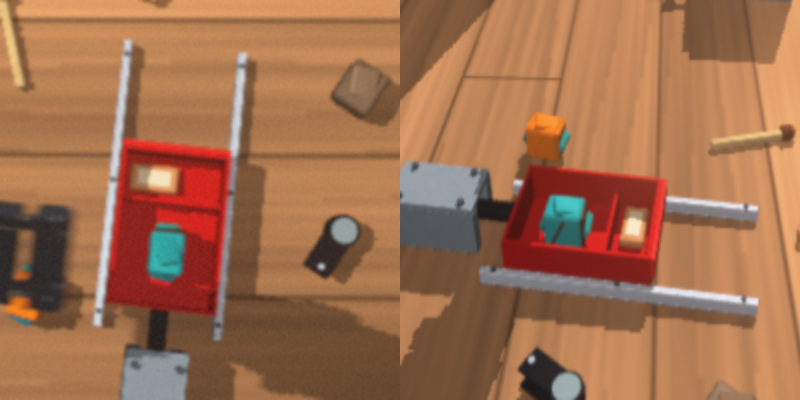

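The turquoise stands in the near compartment, the agate is in its own, the tray sits against the stop, and the bystanders haven't moved. Handing in.

```bash
python3 -c "
from station import arm
print(arm.job_done(), arm.get_state()['t'])"
```

```text
the job is handed in; nothing more can be done
the job is handed in; nothing more can be done
```

The job is done and handed in. The tray is resting against the spring stop and the turquoise is in its near compartment, with the clock at about 23 s of the 64 s allowed.

- **Tray:** I hooked the closed fingertips behind the far lip and drew it in slowly. Sliding friction was about 4 N. I held it against the stop at about 11 N for more than 0.5 s, which is about 7 N over friction. The highest reading was 11.5 N, below the 20 N limit. I then backed off and let go.
- **Turquoise:** I gripped it at 34 mm wide, lowered it to the compartment floor and released it.
- **Last checks:** The top and side cameras agree within a few mm. The tray's origin is at about x 0.48 m with its nose in the stop's mouth. The turquoise is upright in the near compartment at (0.46, -0.065), and the agate is still in the far compartment. The loupe, dop stick and brown rock are where they started, within the network's error, and the gripper is clear of everything.
- **Odd detection:** The side camera also labelled the turquoise as a brown rock once. The picture shows that was a false detection. No check failed.

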